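Tip the resin offcuts into the granulator

ROBOT

A 6-joint arm with a two-finger parallel gripper is mounted at the origin on the work surface. World frame = base frame: x ahead of the robot, y to its left, z up, the work surface at z = 0. Lengths are in m, angles in rad, forces in N, time in s.
With the tool pointing down it reaches from about 0.35 to 0.725 m from the base axis. Payload 6 kg.
Tool frame: the origin (TCP) lies on the centre line of the jaws, within the pads' length; the fingertips stand 11 mm ahead of it and the grasp point (between the pads) lies 8 mm behind it (robot.tcp_to_tips is the distance from the TCP to the fingertips, in m); z points along the fingers, x is the direction in which the jaws open and shut, and the axes are right-handed (so a half turn about z gives the same grasp; the last joint's range is limited). The gripper opens to 85 mm and grips with 20 to 120 N. Pads are 22 mm wide; open, the fingers measure 114 mm over their backs; the gripper's body (76 mm by 85 mm) begins 54 mm behind the grasp point. The pads swing forward as they close: fully open they stand 13 mm farther back than shut.
Start: joints at [-0.92, 0.04, 0.085, 0, -1.615, -0.334], TCP at [0.187, -0.57, 0.242] pointing down, gripper open.
Joint ranges: [-2.56, 2.56], [-1.29, 2.01], [-1.08, 1.49], [-3.29, 1.98], [-2.81, -0.18], [-2.99, 2.99]. Speed limits (rad/s): [2.57, 2.57, 3.01, 3.14, 3.14, 3.14].

INTERFACE

Orientations are given as a unit quaternion [x, y, z, w].
In Python, from cell import robot gives the robot as it stands.
- The arm moves only by the tool play_rows, never from a script. Its argument "targets" is a list of rows, each a list of 7 numbers: the turn, a rotation vector about the world's x, y, z in units of 6 degrees (1.0 is 6 degrees), then the shift along the world's x, y, z in units of 30 mm (1.0 is 30 mm), then the finger opening in mm, from 0 to 85.4. In form: [[rx, ry, rz, tx, ty, tz, grip], ...]. A call has exactly 5 rows; each row shifts and turns the pose as measured when the row begins; what a row does not reach is not made up. A row lasts 1/10 s, in which the tool goes at most 50 mm and 8.59 degrees, less where a joint would pass 70% of its speed; a pose out of reach is approached as far as the arm can. A call is refused whole if a number of a shift passes 1 or a number of a turn 1, either way. A call with a gripper value outside its range is refused whole. The fingers move at their own pace and stop on an object; "grip_force" is the grip in N (left out, the last holds). Time passes only in rows, so rows that do not move let the fingers close, or fill a call up. It gives the time, the measured TCP pose, the force and the opening at its end, in the units of the state.
- robot.sense(): the state, without advancing time (a new reading comes with each control period).
- robot.camera(name): name is "scene" or "top"; returns the picture (480x640x3 uint8, blue, green, red); there is no depth.
- robot.camera_model(name): a dict with "camera_matrix" (3x3 intrinsics, pixels), "xyz" and "attitude" of the camera in the world. Camera axes: x right, y up, looking along -z (the intrinsics and any distortion apply to the point x, -y, -z); pixel columns grow to the right and rows downward; lengths in m; the calibration is good to about 2 mm. A picture is of the moment at which its call begins. camera_model takes no time and is no camera call.
- robot.job_done(): hands the job in, once; it reports no verdict.
The state is a dict: "t": time; "joint_pos": joint angles; "joint_velocities": joint speeds; "effort": joint torques, N m; "ee_pos": TCP position; "orientation": TCP orientation; "contact_force": force on the tool from outside, world axes, zero at the start; "moment": the same for the moment, N m; "opening": finger opening in m.
Only numpy, scipy, OpenCV 4.12 (cv2) and the standard library are available. Lean on these libraries where they do the work, as an engineer would, in place of code of your own. Each camera call takes 0.05 s, during which the arm holds its last target. There are 200 camera calls.

TASK

Slide the granulator's cover fully open to its stop and leave it open. Then tip all five resin offcuts from the scoop tray into the feed hopper, spilling none, and set the empty tray gently back on the cutting mat, flat and upright. Leave everything else on the desk where it is.

Things in the scene. Friction and masses are not known exactly. Their poses are not given: they have to be found in the camera images.
- granulator: Grey desktop plastic granulator fixed to the desk, 172 (x) x 336 (y) x 115 mm high, turned at most 0.2 rad. Origin: centre of its underside; z up. Its -y half is the open-topped feed hopper (inside 156 x 150 mm, walls 8 mm, sloping steel floor about 55 to 80 mm below the rim), its +y half the closed motor housing.
- hopper_mouth (a point): Centre of the hopper's mouth, at rim height (115 mm above the desk); 85 mm to the granulator's -y side of its origin. Axes as the granulator's.
- cover (a joint): Flat aluminium cover, 158 x 156 x 6 mm, sliding on top of the granulator along its y. Value in m: 0 = fully over the hopper mouth, 0.16 = fully open against its stop, over the motor housing (it moves to the granulator's +y). It stays where it is left; sliding friction is about 3 N.
- cover_grip (a point): Middle of the top edge of the upright fin on the cover: 70 mm long (granulator's x), 12 mm thick (granulator's y), standing 41 mm above the cover plate; this point is 47 mm above the hopper's rim and moves with the cover.
- tray: Steel scoop tray, 140 (x) x 112 (y) mm, 0.22 kg empty; floor 4 mm thick, walls 34 mm high on both long sides and the +x end, the -x end open. Origin: centre of its underside; x points from open lip to grip plate, z up. Grip plate: upright in the middle of the +x wall, 10 mm thick (x), 60 mm wide (y), top 90 mm above the underside, centred 67 mm from the origin.
- tray_lip (a point): Middle of the tray's open pouring edge, on top of its floor, at (-70, 0, 4) mm in the tray's frame.
- tray_grip (a point): Middle of the grip plate's top edge, at (67, 0, 90) mm in the tray's frame.
- mat: Blue cutting mat fixed to the desk, 400 (x) x 340 (y) mm, 3 mm thick. Origin: centre of its underside.
- stub1: Chunky grey resin offcut, a stepped block 30 x 42 x 24 mm, about 35 g, lying loose in the tray. Origin: centre of its underside. Blocks slide off the tray once its floor leans about 45 degrees or more.
- stub2: Chunky grey resin offcut, a stepped block 32 x 38 x 26 mm, about 35 g, lying loose in the tray. Origin: centre of its underside. Blocks slide off the tray once its floor leans about 45 degrees or more.
- stub3: Chunky grey resin offcut, a stepped block 28 x 44 x 24 mm, about 35 g, lying loose in the tray. Origin: centre of its underside. Blocks slide off the tray once its floor leans about 45 degrees or more.
- stub4: Chunky grey resin offcut, a stepped block 26 x 38 x 26 mm, about 35 g, lying loose in the tray. Origin: centre of its underside. Blocks slide off the tray once its floor leans about 45 degrees or more.
- stub5: Chunky grey resin offcut, a stepped block 28 x 36 x 22 mm, about 35 g, lying loose in the tray. Origin: centre of its underside. Blocks slide off the tray once its floor leans about 45 degrees or more.
- mug: Bystander: reddish-brown mug, 80 mm wide, 90 mm high. Origin: centre of its underside.
- jar: Bystander: small glass jar with white cap, 52 mm wide, 60 mm high. Origin: centre of its underside.
- thinner: Bystander: white bottle, 48 mm wide, 120 mm high. Origin: centre of its underside.
- knife: Bystander: aluminium craft knife, 140 mm long, lying on the mat's right edge. Origin: under its middle.
- sprue: Bystander: flat grey plastic frame, 100 x 126 mm, 6 mm thick. Origin: centre of its underside.
- keepbox: Bystander: clear box with four compartments, 100 x 140 x 50 mm. Origin: centre of its underside.
- sander: Bystander: cork sanding block, 70 x 35 x 25 mm. Origin: centre of its underside.
Not all that is in view belongs to the job. What is shaped like the stub2 but purple is not meant.

How it is judged:
On the way, in this order (a step that is already met when the one before it is completed fails the run):
1. the cover has been slid open to its stop, while the tray still stands on the mat (value of joint cover above 0.15 m and angle between tray's own z axis and vertical below 0.1 rad and height (world z) of tray below 0.01 m), for 0.1 s.
2. the loaded tray is tipped over the open hopper (angle between tray's own z axis and vertical above 0.35 rad and horizontal distance between tray and hopper_mouth below 0.18 m and height (world z) of tray below 0.33 m and value of joint cover above 0.15 m), for 0.05 s.
3. all five offcuts lie in the hopper (x of stub1 in the frame of hopper_mouth between -0.078 and 0.078 m and y of stub1 in the frame of hopper_mouth between -0.075 and 0.075 m and z of each of stub1, stub2, stub3, stub4, stub5 in the frame of hopper_mouth below -0.005 m and height (world z) of each of stub1, stub2, stub3, stub4, stub5 above 0 m and x of stub2 in the frame of hopper_mouth between -0.078 and 0.078 m and y of stub2 in the frame of hopper_mouth between -0.075 and 0.075 m and x of stub3 in the frame of hopper_mouth between -0.078 and 0.078 m and y of stub3 in the frame of hopper_mouth between -0.075 and 0.075 m and x of stub4 in the frame of hopper_mouth between -0.078 and 0.078 m and y of stub4 in the frame of hopper_mouth between -0.075 and 0.075 m and x of stub5 in the frame of hopper_mouth between -0.078 and 0.078 m and y of stub5 in the frame of hopper_mouth between -0.075 and 0.075 m), for 0.2 s.
At the end, for the whole second after the job is handed in: All five offcuts lie at rest inside the hopper, their undersides at least 5 mm below its rim; the cover is open to within 10 mm of its stop; the tray is at rest upright (within 3 degrees) on the mat's surface, its centre within the mat's edges (all of step 3 and value of joint cover above 0.15 m and angle between tray's own z axis and vertical below 0.06 rad and height (world z) of tray below 0.009 m and x of tray in the frame of mat between -0.2 and 0.2 m and y of tray in the frame of mat between -0.17 and 0.17 m and linear speed of tray below 0.02 m/s and linear speed of each of stub1, stub2, stub3, stub4, stub5 below 0.03 m/s); the robot touches nothing.
It fails at once if a bystander is moved by more than 25 mm (distance of any of mug, jar, thinner, knife, sprue, keepbox, sander from where it was at the start of the episode above 0.025 m).
It fails at once if the tray is dropped onto the mat or desk: it moves faster than 0.5 m/s within 15 mm of the mat (height (world z) of tray below 0.018 m and angle between tray's own z axis and vertical below 0.5 rad and linear speed of tray above 0.5 m/s).
It fails at once if an offcut is spilled: it is outside the hopper, lower than 20 mm above the desk, and more than 120 mm from the tray's middle ((height (world z) of stub1 below 0.02 m and horizontal distance between stub1 and tray above 0.12 m and horizontal distance between stub1 and hopper_mouth above 0.11 m) or (height (world z) of stub2 below 0.02 m and horizontal distance between stub2 and tray above 0.12 m and horizontal distance between stub2 and hopper_mouth above 0.11 m) or (height (world z) of stub3 below 0.02 m and horizontal distance between stub3 and tray above 0.12 m and horizontal distance between stub3 and hopper_mouth above 0.11 m) or (height (world z) of stub4 below 0.02 m and horizontal distance between stub4 and tray above 0.12 m and horizontal distance between stub4 and hopper_mouth above 0.11 m) or (height (world z) of stub5 below 0.02 m and horizontal distance between stub5 and tray above 0.12 m and horizontal distance between stub5 and hopper_mouth above 0.11 m)).
It also fails if it takes over 72 s, if anything falls off the work surface, if the arm or the gripper's body presses on something with over 40 N, if the wrist force passes 120 N, or if a joint passes its speed limit or range.

## Working session

There is one attempt and no reset: what is moved stays moved. The work goes in short steps, Python scripts to look and compute and a tool call to move; the robot and the scene stay as the last step left them, time stands still between calls to the robot, and variables do not carry over. Pictures are saved under pics/ and viewed, about 8 in all and at most 12, crops included, and the job is handed in when it is done.

Besides the shell and the picture viewer there is one more tool, called after "Emit:" as name(argument=value, ...), one argument or row to a line, values as JSON. play_rows: Moves the arm, as the interface text tells. Its arguments: {"type":"object","properties":{"targets":{"type":"array","items":{"type":"array","items":{"type":"number"}}},"grip_force":{"type":"number"}},"required":["targets"]}

```bash
ls; mkdir -p pics
python3 - <<'E'
from cell import robot
import cv2
for n in("scene","top"):
    cv2.imwrite(f"pics/{n}0.png",robot.camera(n)); m=robot.camera_model(n); print(n,m)
s=robot.sense();print(s)
E
```

```text
pics
scene {'camera_matrix': array([[509.05936415,   0.        , 321.59304596],
       [  0.        , 509.05936415, 239.57312845],
       [  0.        ,   0.        ,   1.        ]]), 'xyz': array([1.02730382, 0.96463142, 1.03606448]), 'attitude': array([0.10854185, 0.41662088, 0.87512704, 0.22090355])}
top {'camera_matrix': array([[604.14677214,   0.        , 333.07115964],
       [  0.        , 604.14677214, 242.48718392],
       [  0.        ,   0.        ,   1.        ]]), 'xyz': array([ 0.36509861, -0.04766132,  1.54275599]), 'attitude': array([-0.03047433,  0.02801885,  0.70926392, -0.70372647])}
{'t': 0.1, 'joint_pos': array([-9.20303755e-01,  4.07685895e-02,  8.38747182e-02, -3.95196861e-04,
       -1.61550086e+00, -3.33728346e-01]), 'joint_velocities': array([-0.00132146, -0.0008608 ,  0.00071086,  0.00272421, -0.00033172,
       -0.00012628]), 'effort': array([-4.20897573e-03, -3.69344401e+01,  3.48285162e+01,  6.95173725e+00,
       -4.48670835e-03, -2.50192571e-06]), 'ee_pos': array([ 0.18688663, -0.56985036,  0.24135194]), 'orientation': array([ 5.86723803e-01,  8.09786701e-01,  4.20029232e-04, -7.08006227e-04]), 'contact_force': array([0.75738924, 0.19277939, 0.70979734]), 'moment': array([-0.01678213, -0.03128599,  0.0024316 ]), 'opening': 0.08545525758381714}
```

View pics/top0.png

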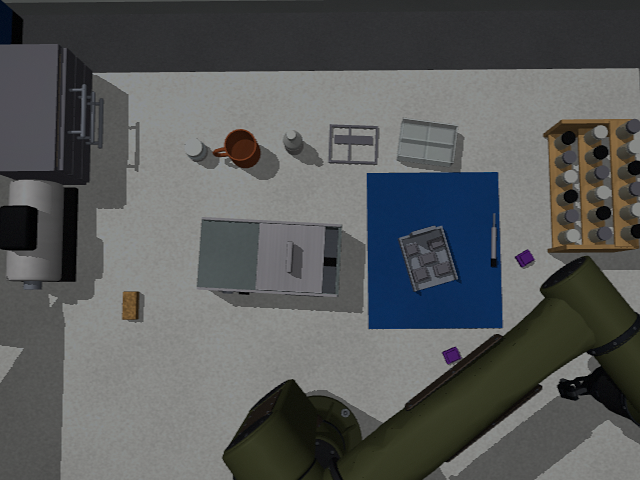

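View pics/scene0.png

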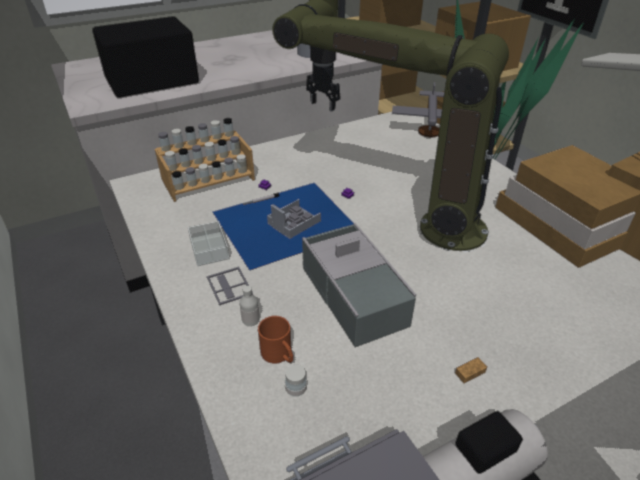

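The top view shows the granulator around (270,257), its cover partly open with the fin at (290,257). The tray is at (428,258) on the mat, and the knife is at (493,240). Next I'll crop in for detail.

```bash
cat > h.py <<'E'
import numpy as np,cv2
from scipy.spatial.transform import Rotation as R
from cell import robot
def ray(n,u,v,z):
    m=robot.camera_model(n);K=m["camera_matrix"]
    d=np.linalg.inv(K)@[u,v,1];d=R.from_quat(m["attitude"]).apply([d[0],-d[1],-d[2]])
    return m["xyz"]+d*(z-m["xyz"][2])/d[2]
def proj(n,p):
    m=robot.camera_model(n);q=R.from_quat(m["attitude"]).inv().apply(np.array(p)-m["xyz"])
    return (m["camera_matrix"]@(np.array([q[0],-q[1],-q[2]])/-q[2]))[:2]
E
python3 - <<'E'
from h import *
im=cv2.imread("pics/top0.png")
a=cv2.resize(im[215:300,190:350],None,fx=5,fy=5,interpolation=cv2.INTER_CUBIC)[:425]
cv2.imwrite("pics/g.png",a)
b=cv2.resize(im[215:300,390:470],None,fx=7,fy=7,interpolation=cv2.INTER_CUBIC)
cv2.imwrite("pics/t.png",b)
s=cv2.resize(cv2.imread("pics/scene0.png")[180:345,210:420],None,fx=3.5,fy=3.5,interpolation=cv2.INTER_CUBIC)
cv2.imwrite("pics/s.png",s)
E
```

```text
(no output)
```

View pics/g.png

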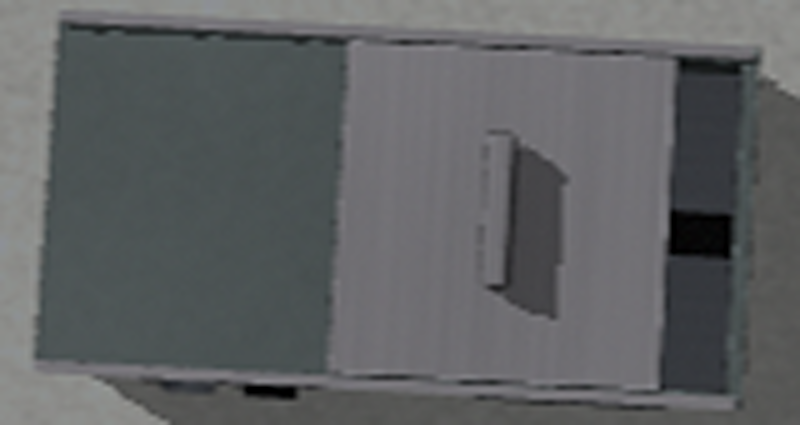

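View pics/t.png

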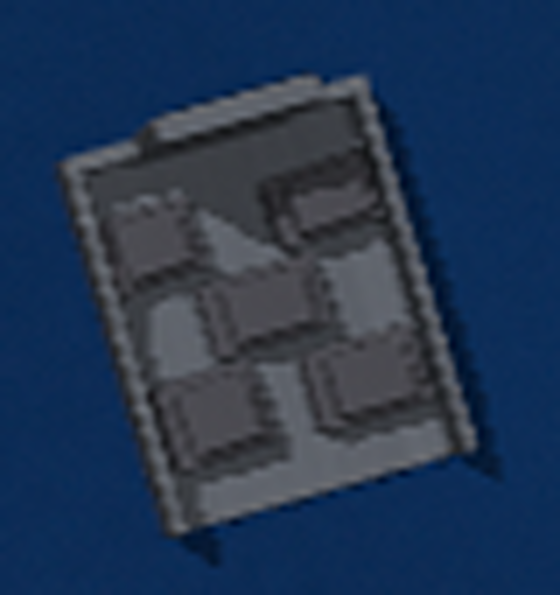

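View pics/s.png

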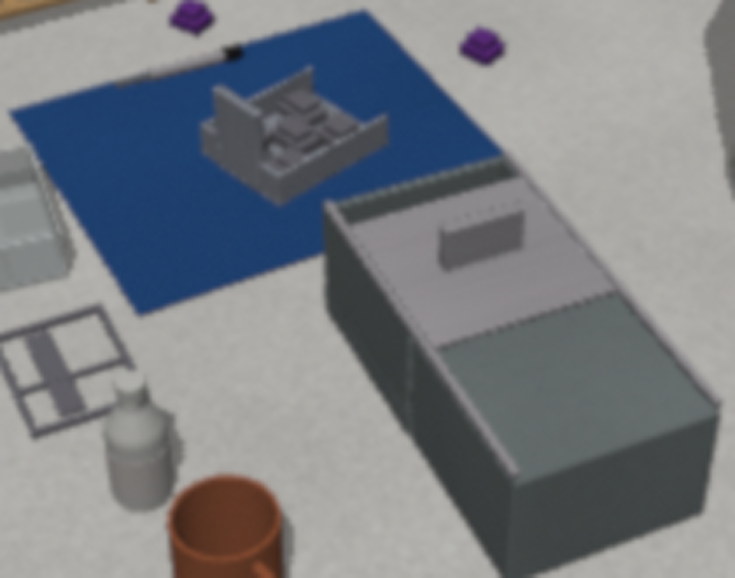

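Crop g shows the granulator rim corners at (62,14), (762,48), (740,405) and (35,368), with the fin top at (485-515,132-290). Crop t shows the tray wall-top corners at (62,160), (365,78), (475,450) and (175,535), and the grip plate on its far (+x) side at (145-320,82-130). The tray's lip faces the robot.

Run:
```python
from h import *
np.set_printoptions(precision=4,suppress=True)
g=[ray("top",190+u/5,215+v/5,.118) for u,v in[(62,14),(762,48),(740,405),(35,368)]]
f=[ray("top",190+u/5,215+v/5,.162) for u,v in[(488,132),(515,134),(505,290),(485,285)]]
t=[ray("top",390+u/7,215+v/7,.037) for u,v in[(62,160),(365,78),(475,450),(175,535)]]
p=[ray("top",390+u/7,215+v/7,.093) for u,v in[(145,130),(320,82)]]
for n,a in zip("gftp",(g,f,t,p)):
    a=np.array(a);print(n,a[:,:2].tolist(),a.mean(0),np.linalg.norm(np.diff(a,axis=0),axis=1))
c=np.mean(g,0)
G=np.array(g);yd=(G[0]+G[3]-G[1]-G[2]);yaw=np.arctan2(-yd[0],yd[1]);print("gran yaw",yaw)
T=np.array(t);xd=T[0]+T[1]-T[2]-T[3];print("tray yaw",np.arctan2(xd[1],xd[0]))
print("scene fin px", (210+482/3.5,180+217/3.5))
fc=np.mean(f,0);print(proj("scene",fc)); 
print("scene plate centre obs",210+235/3.5,180+100/3.5,proj("scene",np.mean(p,0)))
hm=c[:2]+R.from_euler('z',yaw).apply([0,-.085,0])[:2];print("hm",hm)
im=cv2.imread("pics/top0.png");hsv=cv2.cvtColor(im,cv2.COLOR_BGR2HSV)
m=cv2.inRange(hsv,(100,150,40),(125,255,255));ct=max([c for c in cv2.findContours(m,0,2)[0] if cv2.boundingRect(c)[0]>300],key=cv2.contourArea)
r=cv2.boxPoints(cv2.minAreaRect(ct));print("mat",[ray("top",*q,.003)[:2] for q in r])
for nm,u,v,z in[("thinner",292,133,.12),("mug",241,145,.09),("sander",131,305,.025),("jar",198,150,.06)]:print(nm,ray("top",u,v,z))
```

```text
g [[0.5446289411140939, 0.26690483506714296], [0.5256769981713667, -0.0656194208819382], [0.35705345611622596, -0.053773224251762536], [0.3769430312293683, 0.277911600585927]] [0.4511 0.1064 0.118 ] [0.3331 0.169  0.3323]
f [[0.48296680289676186, 0.06100079743808012], [0.48194668671317065, 0.048610647610809674], [0.4104587213188917, 0.0533376573583495], [0.4128131024459469, 0.06247439646162073]] [0.447  0.0564 0.162 ] [0.0124 0.0716 0.0094]
t [[0.5003040378406405, -0.20755678047355783], [0.5288931466082655, -0.316424090706386], [0.3957094638649818, -0.3524667802815442], [0.3664379755198391, -0.2453944213230317]] [ 0.4478 -0.2805  0.037 ] [0.1126 0.138  0.111 ]
p [[0.5054147339000337, -0.23034265798859904], [0.5215413170975038, -0.29090532083274867]] [ 0.5135 -0.2606  0.093 ] [0.0627]
gran yaw -0.05841132692581546
tray yaw 0.2699030973140023
scene fin px (347.7142857142857, 242.0)
[347.8459 240.7045]
scene plate centre obs 277.1428571428571 208.57142857142858 [278.0665 208.2741]
hm [0.4461 0.0215]
mat [array([ 0.6721, -0.1307]), array([ 0.6733, -0.4736]), array([ 0.2747, -0.4661]), array([ 0.2732, -0.1305])]
thinner [0.7475 0.0534 0.12  ]
mug [0.7268 0.1804 0.09  ]
sander [0.3381 0.464  0.025 ]
jar [0.7225 0.2924 0.06  ]
```

Emit:
play_rows(
  targets=[
    [0, 0, -0.4, 1, 1, 0, 60],
    [0, 0, -0.4, 1, 1, 0, 60],
    [0, 0, -0.4, 1, 1, 0, 60],
    [0, 0, -0.4, 1, 1, 0, 60],
    [0, 0, -0.4, 1, 1, 0, 60],
  ],
  grip_force=80,
)

```text
t: 0.6
ee_pos: [0.3368, -0.4164, 0.2373]
orientation: [0.674, 0.738, 0.001, -0.004]
contact_force: [0.3, -0.6, 0.2]
opening: 0.06
```

Emit:
play_rows(
  targets=[
    [0, 0, -0.4, 1, 1, 0, 40],
    [0, 0, -0.4, 1, 1, 0, 40],
    [0, 0, -0.4, 1, 1, 0, 40],
    [0, 0, -0.4, 0.5, 1, 0, 40],
    [0, 0, 0, 0, 1, 0, 40],
  ],
)

```text
t: 1.1
ee_pos: [0.4468, -0.2579, 0.234]
orientation: [0.736, 0.677, 0.001, -0.006]
contact_force: [-0.8, 0.5, 0.2]
opening: 0.0401
```

Emit:
play_rows(
  targets=[
    [0, 0, 0, 0, 1, 0, 40],
    [0, 0, 0, 0, 1, 0, 40],
    [0, 0, 0, 0, 1, 0, 40],
    [0, 0, 0, 0, 1, 0, 40],
    [0, 0, 0, 0, 1, 0, 40],
  ],
)

```text
t: 1.6
ee_pos: [0.4458, -0.101, 0.2311]
orientation: [0.736, 0.677, -0.0, -0.008]
contact_force: [0.3, 0.1, 0.5]
opening: 0.0401
```

Emit:
play_rows(
  targets=[
    [0, 0, 0.24, 0, 1, 0, 40],
    [0, 0, 0, 0, 1, 0, 40],
    [0, 0, 0, 0, 1, 0, 40],
    [0, 0, 0, 0, 1, 0, 40],
    [0, 0, 0, 0, 1, 0, 40],
  ],
)

```text
t: 2.1
ee_pos: [0.4439, 0.0554, 0.2297]
orientation: [0.727, 0.687, -0.001, -0.009]
contact_force: [0.8, 0.1, -0.1]
opening: 0.0395
```

Emit:
play_rows(
  targets=[
    [0, 0, 0, 0, 0, -0.2, 40],
    [0, 0, 0, 0, 0, -0.4, 40],
    [0, 0, 0, 0, 0, -0.4, 40],
    [0, 0, 0, 0, 0, -0.4, 40],
    [0, 0, 0, 0, 0, 0, 40],
  ],
)

```text
t: 2.6
ee_pos: [0.4426, 0.0568, 0.1821]
orientation: [0.726, 0.688, -0.002, -0.01]
contact_force: [0.5, -1.0, -0.3]
opening: 0.0397
```

Emit:
play_rows(
  targets=[
    [-0.11, -0.16, 0, 0.15, 0, -0.4, 40],
    [0, 0, 0, 0, 0, -0.4, 40],
    [0, 0, 0, 0, 0, -0.4, 40],
    [0, 0, 0, 0, 0, 0, 0],
    [0, 0, 0, 0, 0, 0, 0],
  ],
)

```text
t: 3.1
ee_pos: [0.4473, 0.0546, 0.1442]
orientation: [0.727, 0.686, 0.0, -0.0]
contact_force: [1.5, 3.1, 2.9]
opening: 0.0118
```

Emit:
play_rows(
  targets=[
    [0, 0, 0, 0, 0, 0, 0],
    [0, 0, 0, 0, 0, 0, 0],
    [0, 0, 0, 0, 0.3, 0, 0],
    [0, 0, 0, 0.03, 0.5, 0, 0],
    [0, 0, 0, 0.03, 0.5, 0, 0],
  ],
)

```text
t: 3.6
ee_pos: [0.4496, 0.0924, 0.1445]
orientation: [0.729, 0.685, -0.001, 0.001]
contact_force: [2.5, -3.7, -2.7]
opening: 0.0109
```

Emit:
play_rows(
  targets=[
    [0, 0, 0, 0.03, 0.5, 0, 0],
    [0, 0, 0, 0.03, 0.5, 0, 0],
    [0, 0, 0, 0.03, 0.5, 0, 0],
    [0, 0, 0, 0.03, 0.5, 0, 0],
    [0, 0, 0, 0.02, 0.3, 0, 0],
  ],
)

```text
t: 4.1
ee_pos: [0.4542, 0.168, 0.1445]
orientation: [0.728, 0.686, -0.001, 0.002]
contact_force: [2.6, -3.2, -1.8]
opening: 0.0109
```

Emit:
play_rows(
  targets=[
    [0, 0, 0, 0.01, 0.2, 0, 0],
    [0, 0, 0, 0.01, 0.2, 0, 0],
    [0, 0, 0, 0, 0.2, 0, 0],
    [0, 0, 0, 0, 0.2, 0, 0],
    [0, 0, 0, 0, 0.2, 0, 0],
  ],
)

```text
t: 4.6
ee_pos: [0.455, 0.1835, 0.1446]
orientation: [0.731, 0.682, -0.015, 0.013]
contact_force: [3.3, -28.6, -1.2]
opening: 0.0107
```

Emit:
play_rows(
  targets=[
    [0, 0, 0, 0, -0.05, 0, 0],
    [0, 0, 0, 0, 0, 0, 40],
    [0, 0, 0, 0, 0, 0, 40],
    [0, 0, 0, 0, 0, 0, 40],
    [0, 0, 0, 0, 0, 0.5, 40],
  ],
)

```text
t: 5.1
ee_pos: [0.4542, 0.183, 0.1593]
orientation: [0.731, 0.682, -0.015, 0.011]
contact_force: [0.4, 0.5, -0.3]
opening: 0.0397
```

Emit:
play_rows(
  targets=[
    [0, 0, 0, 0, 0, 1, 40],
    [0, 0, 0, 0, 0, 1, 40],
    [0, 0, 0, 0, -1, 1, 40],
    [0, 0, 0, 0, -1, 1, 40],
    [0, 0, 0, 0, -1, 0, 40],
  ],
)

```text
t: 5.6
ee_pos: [0.4537, 0.093, 0.2912]
orientation: [0.729, 0.685, -0.013, 0.013]
contact_force: [1.0, 0.2, 0.5]
opening: 0.0404
```

Run:
```python
from h import *
s=robot.sense();print(s["joint_pos"],s["ee_pos"],s["orientation"])
a=robot.camera("scene");cv2.imwrite("pics/s1.png",cv2.resize(a[180:345,210:420],None,fx=3,fy=3))
```

```text
[ 0.66288633 -0.30758189 -0.15070246  0.02879796 -1.75092291 -2.29122489] [0.45371836 0.09297497 0.29119557] [ 0.72868873  0.68459928 -0.01289974  0.01304437]
```

View pics/s1.png

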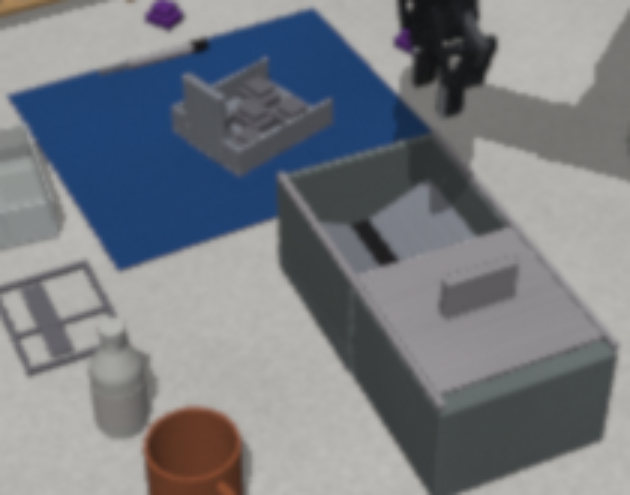

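The cover is fully open with the fin over the housing, and the tray is undisturbed. Next I'll go to the tray grip at (0.513, -0.262).

Emit:
play_rows(
  targets=[
    [0.35, 0, 0, 0.4, -1, 0, 50],
    [0, 0, 1, 0.4, -1, 0, 50],
    [0, 0, 1, 0.4, -1, 0, 50],
    [0, 0, 1, 0.4, -1, 0, 50],
    [0, 0, 1, 0.4, -1, 0, 50],
  ],
)

```text
t: 6.15
ee_pos: [0.514, -0.0629, 0.299]
orientation: [0.562, 0.827, 0.004, 0.002]
contact_force: [1.0, 1.2, 0.8]
opening: 0.05
```

Emit:
play_rows(
  targets=[
    [0, 0, 1, 0, -1, 0, 50],
    [0, 0, 1, 0, -1, 0, 50],
    [0, 0, 1, 0, -1, 0, 50],
    [0, 0, 1, 0, -1, 0, 50],
    [0, 0, 1, 0, -1, 0, 50],
  ],
)

```text
t: 6.65
ee_pos: [0.5147, -0.219, 0.3045]
orientation: [0.318, 0.948, 0.005, 0.002]
contact_force: [1.2, 0.4, 0.0]
opening: 0.05
```

Emit:
play_rows(
  targets=[
    [0, 0, 1, 0, -1, -0.4, 50],
    [0, 0, 1, 0, 0, -0.4, 50],
    [0, 0, 1, 0, 0, -0.4, 50],
    [0, 0, 1, 0, 0, -0.4, 50],
    [0, 0, 1, 0, 0, -0.4, 50],
  ],
)

```text
t: 7.15
ee_pos: [0.515, -0.2548, 0.2502]
orientation: [0.053, 0.999, 0.004, 0.005]
contact_force: [-0.1, -0.3, 0.9]
opening: 0.0497
```

Emit:
play_rows(
  targets=[
    [0, 0, 1, 0, 0, -0.4, 50],
    [0, 0, 1, 0, 0, -0.4, 50],
    [0, 0, 1, 0, 0, -0.4, 50],
    [0, 0, 0.5, 0, 0, -0.4, 50],
    [0, 0, 0, 0, 0, 0, 50],
  ],
)

```text
t: 7.65
ee_pos: [0.5157, -0.2541, 0.2043]
orientation: [-0.14, 0.99, 0.005, 0.004]
contact_force: [-0.4, 0.5, 0.0]
opening: 0.05
```

Emit:
play_rows(
  targets=[
    [-0.1, 0.06, -0.1, -0.1, -0.27, 0, 50],
    [0, 0, 0, 0, 0, -0.6, 50],
    [0, 0, 0, 0, 0, -0.6, 50],
    [0, 0, 0, 0, 0, -0.6, 50],
    [0, 0, 0, 0, 0, 0, 50],
  ],
)

```text
t: 8.15
ee_pos: [0.5141, -0.265, 0.1564]
orientation: [-0.13, 0.992, -0.004, 0.003]
contact_force: [-0.8, 0.1, -0.2]
opening: 0.0499
```

Emit:
play_rows(
  targets=[
    [0, 0, 0.1, 0, 0.08, -0.6, 50],
    [0, 0, 0, 0, 0, -0.6, 50],
    [0, 0, 0, 0, 0, -0.6, 50],
    [0, 0, 0, 0, 0, -0.6, 50],
    [0, 0, 0, 0, 0, -0.5, 50],
  ],
)

```text
t: 8.65
ee_pos: [0.5186, -0.2661, 0.0797]
orientation: [-0.133, 0.991, -0.009, 0.009]
contact_force: [-0.2, 0.9, -0.4]
opening: 0.0502
```

Emit:
play_rows(
  targets=[
    [0, 0, 0, 0, 0, 0, 0],
    [0, 0, 0, 0, 0, 0, 0],
    [0, 0, 0, 0, 0, 0, 0],
    [0, 0, 0, 0, 0, 0, 0],
    [0, 0, 0, 0, 0, 0, 0],
  ],
  grip_force=110,
)

```text
t: 9.15
ee_pos: [0.5184, -0.2669, 0.0818]
orientation: [-0.132, 0.991, -0.009, 0.009]
contact_force: [-0.7, -1.1, -1.7]
opening: 0.008
```

The grip is shallower than I wanted, so I'll regrip 15 mm lower and square the tool up.

Emit:
play_rows(
  targets=[
    [0, 0, 0, 0, 0, 0, 50],
    [0, 0, 0, 0, 0, 0, 50],
    [0.15, 0.19, 0, -0.1, 0.1, -0.3, 50],
    [0, 0, 0, 0, 0, -0.3, 50],
    [0, 0, 0, 0, 0, 0, 50],
  ],
)

```text
t: 9.65
ee_pos: [0.5167, -0.2637, 0.0642]
orientation: [-0.132, 0.991, 0.0, 0.001]
contact_force: [0.2, -0.1, 0.0]
opening: 0.0502
```

Emit:
play_rows(
  targets=[
    [0, 0, 0, 0, 0, 0, 0],
    [0, 0, 0, 0, 0, 0, 0],
    [0, 0, 0, 0, 0, 0, 0],
    [0, 0, 0, 0, 0, 0, 0],
    [0, 0, 0, 0, 0, 0, 0],
  ],
  grip_force=110,
)

```text
t: 10.15
ee_pos: [0.5169, -0.2637, 0.064]
orientation: [-0.132, 0.991, -0.0, 0.001]
contact_force: [1.8, 0.3, -1.6]
opening: 0.0087
```

Gripped at the right depth. Now I'll lift gently.

Emit:
play_rows(
  targets=[
    [0, 0, 0, 0, 0, 0.1, 0],
    [0, 0, 0, 0, 0, 0.2, 0],
    [0, 0, 0, 0, 0, 0.3, 0],
    [0, 0, 0, 0, 0, 0.3, 0],
    [0, 0, 0, 0, 0, 0.3, 0],
  ],
)

```text
t: 10.65
ee_pos: [0.5148, -0.2625, 0.0989]
orientation: [-0.132, 0.991, 0.002, -0.001]
contact_force: [-0.2, 0.3, -4.0]
opening: 0.0091
```

Emit:
play_rows(
  targets=[
    [0, 0, 0, 0, 0, 0.5, 0],
    [0, 0, 0, 0, 0, 0.5, 0],
    [0, 0, 0, 0, 0, 0.5, 0],
    [0, 0, 0, 0, 0, 0.5, 0],
    [0, 0, 0, 0, 0, 0.3, 0],
  ],
)

```text
t: 11.15
ee_pos: [0.5152, -0.2628, 0.1763]
orientation: [-0.132, 0.991, 0.001, 0.0]
contact_force: [0.3, -0.4, -4.3]
opening: 0.0087
```

Run:
```python
from h import *
s=robot.sense();print(s["joint_pos"],s["ee_pos"],s["orientation"],s["contact_force"],s["opening"])
a=robot.camera("scene");cv2.imwrite("pics/s2.png",cv2.resize(a[130:300,210:380],None,fx=3,fy=3))
```

```text
[-0.12657188 -0.01372274 -0.08846954 -0.00257887 -1.49616882  0.39110997] [ 0.51524496 -0.26277942  0.17628111] [-1.31788221e-01  9.91277059e-01  1.25827112e-03  2.71462598e-04] [ 0.31053981 -0.37410849 -4.31052957] 0.008689057983453211
```

View pics/s2.png

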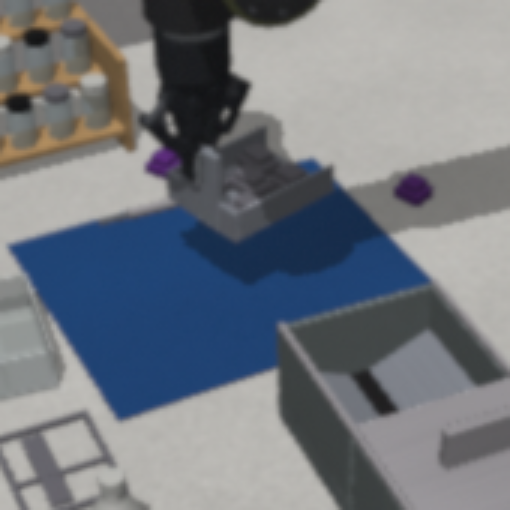

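The tray is held level with all five offcuts in it. Now I'll carry it to the +x side of the hopper.

Emit:
play_rows(
  targets=[
    [0, 0, -0.2, 0.1, 0.1, 0.3, 0],
    [0, 0, -0.2, 0.2, 0.3, 0.4, 0],
    [0, 0, -0.3, 0.3, 0.5, 0.4, 0],
    [0, 0, -0.3, 0.3, 0.6, 0.3, 0],
    [0, 0, -0.3, 0.3, 0.7, 0, 0],
  ],
)

```text
t: 11.7
ee_pos: [0.5518, -0.1963, 0.2219]
orientation: [-0.057, 0.998, 0.001, 0.0]
contact_force: [0.5, 0.1, -4.0]
opening: 0.009
```

Emit:
play_rows(
  targets=[
    [0, 0, -0.3, 0.3, 0.7, 0, 0],
    [0, 0, -0.3, 0.3, 0.7, 0, 0],
    [0, 0, -0.3, 0.3, 0.7, 0, 0],
    [0, 0, -0.3, 0.3, 0.7, 0, 0],
    [0, 0, -0.3, 0.3, 0.7, 0, 0],
  ],
)

```text
t: 12.2
ee_pos: [0.5985, -0.0858, 0.2217]
orientation: [0.027, 1.0, 0.001, -0.001]
contact_force: [0.0, -0.5, -3.9]
opening: 0.0086
```

Emit:
play_rows(
  targets=[
    [0, 0, -0.2, 0.3, 0.7, 0, 0],
    [0, 0, 0, 0.2, 0.7, 0, 0],
    [0, 0, 0, 0.2, 0.6, 0, 0],
    [0, 0, 0, 0, 0.4, 0, 0],
    [0, 0, 0, 0, 0.2, 0, 0],
  ],
)

```text
t: 12.7
ee_pos: [0.6205, -0.0013, 0.2196]
orientation: [0.04, 0.999, 0.0, -0.004]
contact_force: [-0.2, 0.5, -5.0]
opening: 0.0088
```

Emit:
play_rows(
  targets=[
    [0, 0, 0.1, 0.05, 0.3, 0, 0],
    [0, 0, 0.1, 0, 0.2, 0, 0],
    [0, 0, 0, 0, 0, 0, 0],
    [-0.06, -1, 0, -0.22, 0.02, 0.42, 0],
    [-0.06, -1, 0, -0.27, 0.02, 0.39, 0],
  ],
)

```text
t: 13.2
ee_pos: [0.6083, 0.0152, 0.2373]
orientation: [0.029, 0.995, -0.005, 0.097]
contact_force: [-0.9, -1.4, -2.3]
opening: 0.0091
```

Emit:
play_rows(
  targets=[
    [-0.06, -1, 0, -0.32, 0.02, 0.36, 0],
    [-0.06, -1, 0, -0.36, 0.02, 0.33, 0],
    [-0.06, -1, 0, -0.4, 0.02, 0.29, 0],
    [0, 0, 0, 0, 0, 0, 0],
    [0, 0, 0, 0, 0, 0, 0],
  ],
)

```text
t: 13.7
ee_pos: [0.5701, 0.0126, 0.267]
orientation: [0.03, 0.966, -0.01, 0.258]
contact_force: [0.4, 0.9, -4.4]
opening: 0.0089
```

```bash
cat > lip.py <<'E'
from h import *
s=robot.sense();q=R.from_quat(s["orientation"]);t=q*R.from_euler('y',180,degrees=True)
# tray frame from tool: tool x=-tray x, z down
p=s["ee_pos"];lip=p+t.apply([-.137,0,-.057]);c=p+t.apply([-.067,0,-.061])
hm=np.array([.4461,.0215,.115]);g=R.from_euler('z',-.058)
np.set_printoptions(precision=4,suppress=True)
print("lip in hm",g.inv().apply(lip-hm),"centre",g.inv().apply(c-hm),"xaxis",g.inv().apply(t.apply([1,0,0])),"y",g.inv().apply(t.apply([0,1,0])),"j",s["joint_pos"],"op",s["opening"],"ee",p,s["orientation"],s["contact_force"])
E
python3 lip.py; python3 -c "
from h import *
a=robot.camera('scene');cv2.imwrite('pics/s3.png',cv2.resize(a[130:330,220:420],None,fx=3,fy=3))"
```

```text
lip in hm [ 0.0341 -0.0017  0.0341] centre [ 0.0967 -0.0019  0.0656] xaxis [ 0.8663 -0.0028  0.4995] y [ 0.0057  1.     -0.0041] j [ 0.5409 -0.5074 -0.5214  0.3217 -1.1363 -0.6772] op 0.008940569818245347 ee [0.5701 0.0126 0.267 ] [ 0.0302  0.9655 -0.0102  0.2583] [ 0.4414  0.9261 -4.3741]
```

View pics/s3.png

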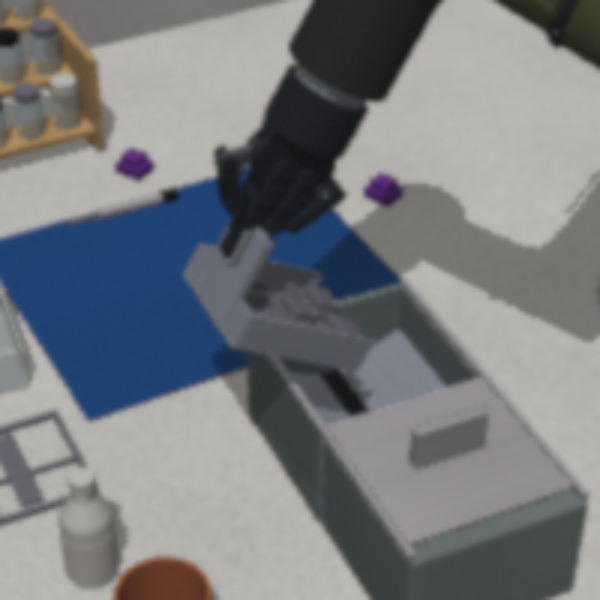

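The tray is tipped 30° with its lip well inside the hopper mouth and the offcuts still held. I'll keep tipping.

Emit:
play_rows(
  targets=[
    [-0.06, -1, 0, -0.41, 0.02, 0.22, 0],
    [-0.06, -1, 0, -0.43, 0.02, 0.18, 0],
    [-0.05, -0.7, 0, -0.32, 0.02, 0.1, 0],
    [0, 0, 0, 0, 0, 0, 0],
    [-0.03, -0.5, 0, -0.24, 0.01, 0.07, 0],
  ],
)

```text
t: 14.25
ee_pos: [0.5318, 0.0141, 0.2853]
orientation: [0.032, 0.909, -0.018, 0.415]
contact_force: [0.0, -0.3, -0.7]
opening: 0.0089
```

Emit:
play_rows(
  targets=[
    [0, 0, 0, 0, 0, 0, 0],
    [-0.03, -0.5, 0, -0.24, 0.01, 0.06, 0],
    [0, 0, 0, 0, 0, 0, 0],
    [-0.03, -0.5, 0, -0.25, 0.01, 0.05, 0],
    [0, 0, 0, 0, 0, 0, 0],
  ],
)

```text
t: 14.75
ee_pos: [0.5192, 0.0131, 0.2947]
orientation: [0.035, 0.887, -0.02, 0.461]
contact_force: [0.6, -0.4, -3.0]
opening: 0.0084
```

```bash
python3 lip.py
```

```text
lip in hm [ 0.0414 -0.004   0.0349] centre [ 0.0849 -0.0047  0.0898] xaxis [ 0.5748 -0.0093  0.8182] y [ 0.0218  0.9998 -0.0039] j [ 0.7248 -1.046  -1.0612  0.807  -0.9589 -1.0764] op 0.008421070138330584 ee [0.5192 0.0131 0.2947] [ 0.0345  0.8867 -0.0201  0.4606] [ 0.6447 -0.4012 -2.9696]
```

Run:
```python
from h import *
a=robot.camera('scene');b=robot.camera('top')
x=cv2.resize(a[150:320,220:420],None,fx=2.5,fy=2.5);y=cv2.resize(b[200:310,270:380],(425,425))
cv2.imwrite('pics/s4.png',cv2.resize(np.hstack([x[:425],y]),None,fx=.85,fy=.85))
print(robot.sense()["contact_force"])
```

```text
[ 0.51721014  0.13671535 -0.84983803]
```

View pics/s4.png

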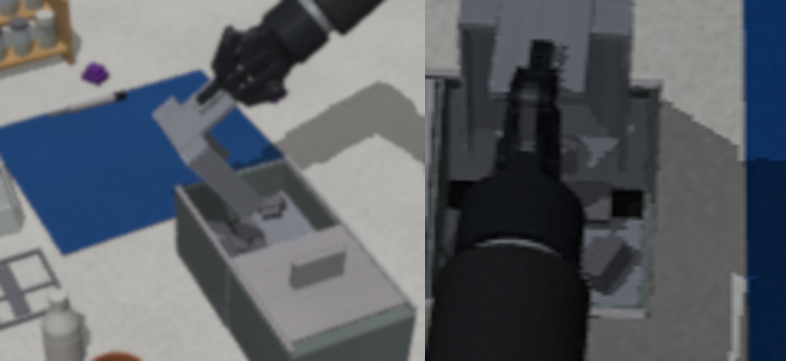

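Emit:
play_rows(
  targets=[
    [0, 0, 0, 0.1, 0, -0.3, 0],
    [-0.03, -0.5, 0, -0.2, 0.01, -0.2, 0],
    [-0.03, -0.5, 0, -0.2, 0.01, 0, 0],
    [-0.03, -0.5, 0, -0.2, 0.01, 0, 0],
    [0, 0, 0, 0, 0, 0, 0],
  ],
)

```text
t: 15.35
ee_pos: [0.5361, 0.0132, 0.3245]
orientation: [0.034, 0.862, -0.019, 0.506]
contact_force: [-0.6, 0.0, -3.0]
opening: 0.0082
```

```bash
python3 lip.py; python3 -c "
from h import *
print(np.mean([(robot.camera('scene'),robot.sense()['contact_force'])[1] for i in range(8)],0))
"
```

```text
lip in hm [ 0.0733 -0.0023  0.0621] centre [ 0.1109 -0.0032  0.1213] xaxis [ 0.4876 -0.012   0.873 ] y [0.0207 0.9998 0.0022] j [ 0.6586 -1.0316 -1.0782  0.9084 -0.8379 -1.1276] op 0.008194674420820187 ee [0.5361 0.0132 0.3245] [ 0.0345  0.8618 -0.0189  0.5057] [-0.564   0.0475 -2.9826]
[-0.17888521 -0.01459812 -2.67827392]
```

The elbow limit bent that last motion away from plan, but the weight says the tray is empty. I'll tilt back a bit and look.

Emit:
play_rows(
  targets=[
    [0.05, 0.8, 0, 0, 0, 0, 0],
    [0.06, 1, 0, 0, 0, 0, 0],
    [0.06, 1, 0, 0.2, 0, 0, 0],
    [0.06, 1, 0, 0.4, 0, 0, 0],
    [0.06, 1, 0, 0.4, 0, 0.1, 0],
  ],
)

```text
t: 16.25
ee_pos: [0.5635, 0.0159, 0.3222]
orientation: [0.032, 0.964, -0.011, 0.265]
contact_force: [-0.1, -1.3, -2.2]
opening: 0.0088
```

Emit:
play_rows(
  targets=[
    [0.03, 0.5, 0, 0.7, 0, 0.1, 0],
    [0, 0, 0, 0.7, 0, 0.1, 0],
    [0, 0, 0, 0.7, 0, 0, 0],
    [0, 0, 0, 0.7, 0, 0, 0],
    [0, 0, 0, 0.4, 0, 0, 0],
  ],
)

```text
t: 16.75
ee_pos: [0.6669, 0.0178, 0.3302]
orientation: [0.032, 0.971, -0.009, 0.238]
contact_force: [-1.3, -0.9, -2.9]
opening: 0.0086
```

```bash
python3 lip.py
python3 - <<'E'
from h import *
a=robot.camera('scene');b=robot.camera('top')
x=cv2.resize(a[150:310,220:420],None,fx=2.5,fy=2.5);y=cv2.resize(b[190:310,270:390],(400,400),interpolation=cv2.INTER_CUBIC)
cv2.imwrite('pics/s5.png',np.clip(np.hstack([x[:400,50:450],y])*1.5,0,255).astype(np.uint8))
E
```

```text
lip in hm [0.1255 0.0096 0.1013] centre [0.1895 0.0091 0.1302] xaxis [ 0.8866 -0.0057  0.4624] y [ 0.0079  1.     -0.0028] j [ 0.4375 -0.1797 -0.119   0.2428 -1.2139 -0.5395] op 0.008571738242017726 ee [0.6669 0.0178 0.3302] [ 0.0317  0.9707 -0.0092  0.2379] [-1.3261 -0.904  -2.8986]
```

View pics/s5.png

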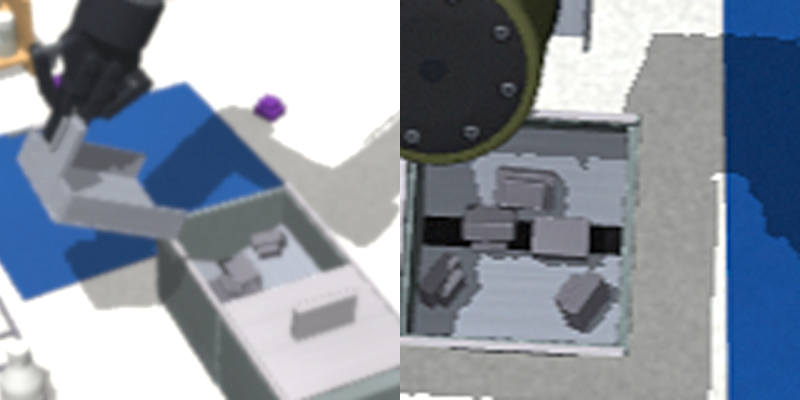

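All five offcuts are in the hopper and the tray is empty. Now I'll level the tray and carry it back over the mat.

Emit:
play_rows(
  targets=[
    [0.05, 0.92, 0, -0.4, -0.6, 0, 0],
    [0.05, 0.92, 0, -0.4, -1, 0, 0],
    [0.05, 0.92, 0, -0.4, -1, 0, 0],
    [0.05, 0.92, 0, -0.4, -1, 0, 0],
    [0.05, 0.92, 0, -0.4, -1, 0, 0],
  ],
)

```text
t: 17.35
ee_pos: [0.6013, -0.1191, 0.3299]
orientation: [0.026, 1.0, -0.002, -0.009]
contact_force: [1.2, -0.1, -2.6]
opening: 0.009
```

Emit:
play_rows(
  targets=[
    [0, 0, 0, -0.4, -1, 0, 0],
    [0, 0, 0, -0.4, -1, 0, 0],
    [0, 0, 0, -0.4, -1, -0.3, 0],
    [0, 0, 0, -0.4, -1, -0.6, 0],
    [0, 0, 0, -0.4, -1, -0.6, 0],
  ],
)

```text
t: 17.85
ee_pos: [0.5413, -0.2738, 0.2853]
orientation: [0.025, 1.0, -0.003, -0.008]
contact_force: [0.2, 0.1, -2.5]
opening: 0.0086
```

```bash
python3 lip.py
```

```text
lip in hm [-0.0258 -0.2909  0.1156] centre [ 0.0441 -0.2903  0.1105] xaxis [ 0.9998  0.0083 -0.0166] y [-0.0085  0.9999 -0.0071] j [-0.1335  0.0779  0.1994  0.0086 -1.7083  0.085 ] op 0.00863589201977176 ee [ 0.5413 -0.2738  0.2853] [ 0.0248  0.9997 -0.0034 -0.0084] [ 0.1816  0.0993 -2.5472]
```

Emit:
play_rows(
  targets=[
    [0.07, -0.16, 0, 0, 0, -0.7, 0],
    [0, 0, 0, 0, 0, -0.8, 0],
    [0, 0, 0, 0, 0, -0.8, 0],
    [0, 0, 0, 0, 0, -0.8, 0],
    [0, 0, 0, 0, 0, -0.8, 0],
  ],
)

```text
t: 18.35
ee_pos: [0.539, -0.2777, 0.1687]
orientation: [0.027, 1.0, -0.002, 0.005]
contact_force: [-0.1, 0.6, -2.6]
opening: 0.0088
```

Emit:
play_rows(
  targets=[
    [0, 0, 0, 0, 0, -0.6, 0],
    [0, 0, 0, 0, 0, -0.5, 0],
    [0, 0, 0, 0, 0, -0.4, 0],
    [0, 0, 0, 0, 0, -0.3, 0],
    [0, 0, 0, 0, 0, -0.2, 0],
  ],
)

```text
t: 18.85
ee_pos: [0.5382, -0.2763, 0.1048]
orientation: [0.026, 1.0, -0.002, 0.005]
contact_force: [-0.0, 0.5, -2.8]
opening: 0.0088
```

```bash
python3 lip.py
```

```text
lip in hm [-0.0272 -0.2929 -0.0686] centre [ 0.0428 -0.2925 -0.0719] xaxis [0.9999 0.0055 0.01  ] y [-0.0055  1.     -0.0031] j [-0.1422  0.0716 -0.1342  0.0022 -1.3548  0.0892] op 0.008792922191402482 ee [ 0.5382 -0.2763  0.1048] [ 0.0262  0.9996 -0.0017  0.005 ] [-0.0062  0.5498 -2.7971]
```

Emit:
play_rows(
  targets=[
    [0.03, 0.1, 0, 0, 0, -0.3, 0],
    [0, 0, 0, 0, 0, -0.3, 0],
    [0, 0, 0, 0, 0, -0.2, 0],
    [0, 0, 0, 0, 0, -0.2, 0],
    [0, 0, 0, 0, 0, 0, 0],
  ],
)

```text
t: 19.35
ee_pos: [0.5387, -0.2764, 0.0727]
orientation: [0.026, 1.0, -0.0, -0.0]
contact_force: [-1.0, -0.7, -3.2]
opening: 0.0084
```

Emit:
play_rows(
  targets=[
    [0, 0, 0, 0, 0, -0.1, 0],
    [0, 0, 0, 0, 0, -0.1, 0],
    [0, 0, 0, 0, 0, -0.07, 0],
    [0, 0, 0, 0, 0, 0, 0],
    [0, 0, 0, 0, 0, 0, 0],
  ],
)

```text
t: 19.85
ee_pos: [0.5393, -0.2767, 0.065]
orientation: [0.026, 1.0, -0.001, 0.001]
contact_force: [-0.5, -0.1, -2.6]
opening: 0.0087
```

```bash
python3 lip.py
```

```text
lip in hm [-0.0266 -0.2932 -0.1071] centre [ 0.0434 -0.2928 -0.1111] xaxis [1.     0.0057 0.0011] y [-0.0057  1.     -0.0013] j [-0.1432  0.1063 -0.1711  0.0013 -1.2922  0.0906] op 0.008694946149854567 ee [ 0.5393 -0.2767  0.065 ] [ 0.0261  0.9997 -0.0007  0.0005] [-0.4887 -0.1376 -2.6197]
```

Down in 1.5 mm steps until it makes contact.

Emit:
play_rows(
  targets=[
    [0, 0, 0, 0, 0, -0.05, 0],
    [0, 0, 0, 0, 0, -0.05, 0],
    [0, 0, 0, 0, 0, -0.05, 0],
    [0, 0, 0, 0, 0, 0, 0],
    [0, 0, 0, 0, 0, 0, 0],
  ],
)

```text
t: 20.35
ee_pos: [0.5398, -0.2769, 0.0645]
orientation: [0.026, 1.0, -0.001, 0.002]
contact_force: [0.2, -0.5, -2.9]
opening: 0.0087
```

Emit:
play_rows(
  targets=[
    [0, 0, 0, 0, 0, -0.1, 0],
    [0, 0, 0, 0, 0, -0.1, 0],
    [0, 0, 0, 0, 0, -0.1, 0],
    [0, 0, 0, 0, 0, 0, 0],
    [0, 0, 0, 0, 0, 0, 0],
  ],
)

```text
t: 20.85
ee_pos: [0.5405, -0.2771, 0.0649]
orientation: [0.025, 1.0, -0.003, 0.003]
contact_force: [-0.3, -0.9, -0.8]
opening: 0.0088
```

It's on the mat and the weight has come off the gripper. I'll release, let go fully and rise.

Emit:
play_rows(
  targets=[
    [0, 0, 0, 0, 0, 0, 20],
    [0, 0, 0, 0, 0, 0, 40],
    [0, 0, 0, 0, 0, 0, 40],
    [0, 0, 0, 0, 0, 0.2, 40],
    [0, 0, 0, 0, 0, 0.5, 40],
  ],
)

```text
t: 21.35
ee_pos: [0.5397, -0.2774, 0.0841]
orientation: [0.025, 1.0, -0.003, 0.001]
contact_force: [-0.6, 0.4, -0.7]
opening: 0.0401
```

Emit:
play_rows(
  targets=[
    [0, 0, 0, 0, 0, 1, 40],
    [0, 0, 0, 0, 0, 1, 40],
    [0, 0, 0, 0, 0, 1, 40],
    [0, 0, 0, 0, 0, 1, 40],
    [0, 0, 0, 0, 0, 1, 40],
  ],
)

```text
t: 21.85
ee_pos: [0.538, -0.2775, 0.2433]
orientation: [0.025, 1.0, -0.003, 0.001]
contact_force: [0.6, -0.3, 0.2]
opening: 0.04
```

Emit:
play_rows(
  targets=[
    [0, 0, 0, 0, -1, 0.5, 40],
    [0, 0, 0, 0, -1, 0, 40],
    [0, 0, 0, 0, -1, 0, 40],
    [0, 0, 0, 0, -0.5, 0, 40],
    [0, 0, 0, 0, 0, 0, 40],
  ],
)

```text
t: 22.35
ee_pos: [0.5389, -0.3871, 0.2758]
orientation: [0.024, 1.0, -0.008, 0.01]
contact_force: [-0.1, 0.6, -0.7]
opening: 0.0398
```

Run:
```python
from h import *
a=robot.camera('scene');b=robot.camera('top')
cv2.imwrite('pics/end.png',np.hstack([cv2.resize(a[130:430,180:480],(400,400)),cv2.resize(b[110:330,190:510],(400,275))[:,:] if 0 else cv2.resize(b[100:340,190:430],(400,400))]))
print(robot.sense()["ee_pos"],robot.sense()["contact_force"])
```

```text
[ 0.53920725 -0.38564909  0.27587379] [0.11330935 0.33612692 0.19055205]
```

View pics/end.png

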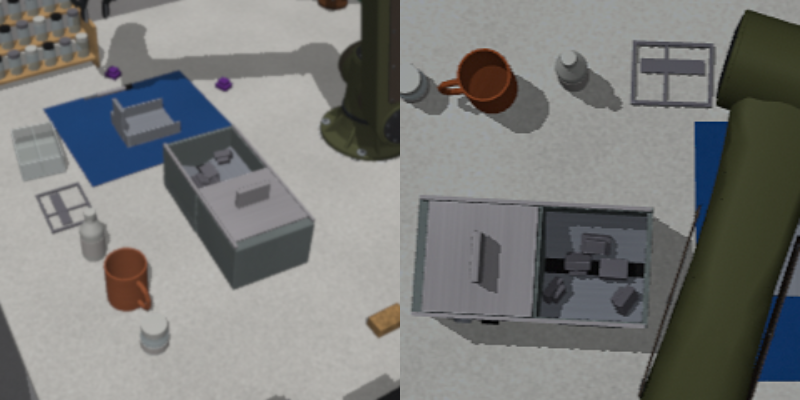

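The tray sits flat and empty on the mat, the five offcuts lie in the hopper, the cover is open, and the bystanders look unmoved. Handing in.

```bash
python3 -c "
from cell import robot
print(robot.job_done())"
```

```text
the job is handed in; nothing more can be done
None
```

I slid the cover open to its stop, tipped all five offcuts into the hopper, set the empty tray back on the mat, and handed the job in at about 22.5 s of the 72 s allowed. The hand-in reports no verdict.

- **Last checks:** the final pictures show five blocks in the hopper, the cover fully open, and the tray upright and flat on the mat. The bystanders in view look unmoved, judged by eye. The arm was clear of everything, reading about 0 N.
- **Cover:** at its stop I read about 29 N against the wrist.
- **First tray grasp:** it came out too shallow, so I regripped about 15 mm lower before lifting.
- **End of the pour:** near 60° of tilt the elbow hit its range limit. The tray's lip drifted about 30 mm toward the hopper's +x wall and rose about 27 mm. By weight and by a picture the tray was already empty, and nothing spilled.

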